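Level the raised shelf with its foot screw and hold the spirit level down

TASK

Lay the spirit level lengthwise on the small raised shelf, let go of it, and turn the black knob of the shelf's levelling foot until the bubble sits between the two lines while you press the level down so that the springy board rests fully on its foot; the board lifts off the foot when nobody presses, so only the pressed reading counts. Finish while still pressing the level with the fingers, firmly but gently, with the bubble between the lines. Leave the other things on the worktop as they stand.

Things in the scene. Friction and masses are not known exactly. Their poses are not given: they have to be found in the camera images.
- level_mid (a point): Centre, half-way up, of the loose spirit level: plain aluminium bar 200 (x) x 34 (y) x 32 (z) mm, 0.24 kg, with a vial window in the middle of its top; starts on the worktop left of the shelf. Same end for end. Can be gripped across its 34 mm width.
- bubble (a joint): Bubble position in m along the level's x axis: 0 = centred, range +-0.022; it runs to the higher end (positive = the level's +x end is higher, 0.6 mm per mrad) and settles in about 1 s. The pale bubble is 14 mm long; two black lines stand 10.5 mm either side of centre, so it is between them within 3.5 mm of centre.
- board_mid (a point): Point on top of the shelf's wooden board where the level's middle belongs (30 mm either way will do). x across, y along the board: +y to the hinged end, -y to the foot. Board 120 (x) x 340 (y) x 10 mm, ends at y = +130 and -210 mm from here, top about 60 mm above the worktop, hinged at y = +110; knob axis at y = -180, so a level laid here ends 60 mm short of the knob.
- shelf_board (a joint): Springy free play of the board over its foot, rad: 0 = pressed fully down onto the foot, about 0.015 = sprung up (as it stands unpressed). Pressing down takes about 3 N on the level some 60 mm from its middle towards the foot, about 5 N on its middle; rigid once down. 6 to 12 N is a good press.
- foot_knob (a point): Centre, half-way up, of the round black fluted knob on the levelling foot's screw: 40 mm diameter, 32 mm tall, upright, underside 8 mm above the pressed board; grip from above at any yaw. Clockwise seen from above raises this end: 1 rad of turn = 0.02 rad of slope = 12 mm of bubble. Starts 0.6 to 1.4 rad too low; stays where left; resists with 0.12 N m.
- spice_jar: Bystander: spice jar, 61 x 61 x 100 mm, origin at the centre of its underside, behind the shelf. Leave alone.
- spotted_mug: Bystander: pale spotted mug, 92 x 127 x 95 mm, origin at its underside, back left. Leave alone.
- black_pot: Bystander: small black speckled bowl, 102 mm across, 51 mm tall, origin at its underside, front right. Leave alone.
Things that resemble listed ones, but are neither listed nor needed, are in the scene too. Of the things that look like the part that bears level_mid, the larger one is meant.

How it is judged (in metres and radians):
On the way:
1. the level lies flat along the board, let go (z of level_mid in the frame of board_mid between 0.011 and 0.021 m and x of level_mid in the frame of board_mid between -0.035 and 0.035 m and y of level_mid in the frame of board_mid between -0.055 and 0.055 m and angle between the x axis of level_mid and the y axis of board_mid, either way round below 0.26 rad and angle between the z axis of level_mid and the z axis of board_mid, either way round below 0.03 rad and contact force between the fingers and level below 0.1 N), for 0.2 s.
At the end, for the whole second after the job is handed in: Level flat along the board (within 15 degrees, 35 mm across, 55 mm along of the marked point), pressed by the fingers with 2.5 to 25 N; board down on its foot (play under 0.003 rad); bubble within 3.5 mm of centre, all kept through the final second (z of level_mid in the frame of board_mid between 0.011 and 0.021 m and x of level_mid in the frame of board_mid between -0.035 and 0.035 m and y of level_mid in the frame of board_mid between -0.055 and 0.055 m and angle between the x axis of level_mid and the y axis of board_mid, either way round below 0.26 rad and angle between the z axis of level_mid and the z axis of board_mid, either way round below 0.03 rad and value of joint shelf_board below 0.003 rad and value of joint bubble between -0.0035 and 0.0035 m and contact force between the fingers and level between 2.5 and 25 N); the arm keeps its last pose, push and grip.
It fails at once if the spice jar was knocked over or pushed away (distance of spice_jar from where it was at the start of the episode above 0.04 m or angle between spice_jar's own z axis and vertical above 0.5 rad).
It fails at once if the mug was knocked over or pushed away (distance of spotted_mug from where it was at the start of the episode above 0.04 m or angle between spotted_mug's own z axis and vertical above 0.5 rad).
It fails at once if the black bowl was knocked over or pushed away (distance of black_pot from where it was at the start of the episode above 0.04 m or angle between black_pot's own z axis and vertical above 0.5 rad).
It also fails if it takes over 61 s, if anything falls off the work surface, if the arm or the gripper's body presses on something with over 40 N, if the wrist force passes 120 N, or if a joint passes its speed limit or range.

ROBOT

A 7-joint arm with a two-finger parallel gripper is mounted at the origin on a cart in front of the work surface, level with it; the furniture and walls round the work are solid. World frame = base frame: x ahead of the robot, y to its left, z up, the work surface at z = 0. Lengths are in mm, angles in rad, forces in N, time in s.
With the tool pointing down it reaches from about 400 to 900 mm from the base axis. Payload 5.5 kg.
Tool frame: the origin (TCP) lies midway between the tips of the shut fingers; the grasp point (between the pads) lies 19 mm behind it; z points along the fingers, y is the direction in which the jaws open and shut (so a half turn about z gives the same grasp; the last joint's range is limited). The gripper opens to 92 mm and grips with 3 to 60 N. Pads are 19 mm wide; open, the fingers measure 130 mm over their backs; the gripper's body (75 mm by 190 mm) begins 47 mm behind the grasp point.
Start: joints at [1.459, 0.501, -0.427, 1.55, 0.221, 1.138, -0.21], TCP at [237.989, -604.865, 226.729] pointing down, gripper open.
Joint ranges: [-2.88, 2.88], [-0.31, 2.03], [-1.54, 1.56], [0.2, 2.42], [-1.41, 4.55], [0.19, 2.02], [-2.57, 2.57]. Speed limits (rad/s): [2.57, 2.57, 3.14, 3.14, 3.14, 3.14, 3.14].

INTERFACE

Orientations are given as a unit quaternion [w, x, y, z].
In Python, from station import get_state, capture, calibration, hand_in, boxes_of, cut_out gives the robot as it stands. The module is installed in compiled form; this text tells all that it offers.
- The arm moves only by the shell command python3 -m creep 'ROWS'. ROWS is JSON, a list of rows, each an object of numbers: "x", "y", "z": the shift along the world's x, y, z in mm; "rx", "ry", "rz": the turn, a rotation vector about the world's x, y, z in rad; "gripper": the opening, from -1 (shut) to 1 (fully open). In form: [{"x": .., "y": .., "z": .., "rx": .., "ry": .., "rz": .., "gripper": ..}, ...]. A call has exactly 10 rows; each row shifts and turns the commanded pose from where the row before left it; what a row does not reach is not made up. A row lasts 1/10 s, in which the tool goes at most 50 mm and 8.59 degrees, less where a joint would pass 70% of its speed; a pose out of reach is approached as far as the arm can. A call is refused whole if a number of a shift passes 50 or a number of a turn 0.15, either way. A call with a gripper value outside its range is refused whole. The fingers move at their own pace and stop on an object; the grip force is fixed at half the most. Time passes only in rows, so rows that do not move let the fingers close, or fill a call up. It gives the time, the measured TCP pose, the force and the opening at its end, in the units of the state.
- get_state(): the state, without advancing time (a new reading comes with each control period).
- capture(name): name is "scene" or "side" or "wrist"; returns the picture (384x512x3 uint8, red, green, blue); there is no depth.
- calibration(name): a dict with "intrinsics" (3x3 intrinsics, pixels), "pose" (4x4, takes a point from camera to world coordinates). Camera axes: x right, y up, looking along -z (the intrinsics and any distortion apply to the point x, -y, -z); pixel columns grow to the right and rows downward; lengths in mm; the calibration is good to about 2 mm. A picture is of the moment at which its call begins: read the wrist's pose just before it. calibration takes no time and is no camera call; for the wrist camera it gives the pose at the moment of the call.
- hand_in(): hands the job in, once; it reports no verdict.
Trained networks look in the newest picture that a camera, given by its name, has taken for a name from the list of things; names that differ only in an ending like _2 or _b are one class to them, and where a whole thing is asked for, a point or a joint stands for the part that bears it (a point fixed in the world has none). Each returns a list of dicts, best first, with "confidence" (0 to 1); they miss things now and then, are a little off and sometimes report something else, mostly with a low value. They report only what shows in the picture. A call takes as long as a camera call. They do not tell look-alikes from the thing itself.
- boxes_of(label, camera): "pixel" ([column, row] in pixels, amid what is visible of it).
- cut_out(label, camera): "region" (384x512 bool, what is visible of it) and "pixel" ([column, row] in pixels, amid what is visible of it).
The state is a dict: "t": time; "joint_positions": joint angles; "qvel": joint speeds; "tau": joint torques, N m; "tool_pos": TCP position; "tool_rot": TCP orientation; "force": force on the tool from outside, world axes, zero at the start; "ft_torque": the same for the moment, N m; "opening": opening from 0.0 (shut) to 1.0 (fully open).
Only numpy, scipy, OpenCV 4.12 (cv2) and the standard library are available. Lean on these libraries where they do the work, as an engineer would, in place of code of your own. Each camera call takes 0.05 s, during which the arm holds its last target.

## Working session

There is one attempt and no reset: what is moved stays moved. The work goes in short steps, Python scripts to look and compute and a shell command to move; the robot and the scene stay as the last step left them, time stands still between calls to the robot, and variables do not carry over. Pictures are saved under pics/ and viewed, and the job is handed in when it is done.

```bash
mkdir -p pics; ls
python3 - <<'E'
from station import *
import cv2
s=get_state(); print(s)
for c in ["scene","side","wrist"]:
    im=capture(c); cv2.imwrite(f"pics/{c}0.png",im[:,:,::-1]); 
    k=calibration(c); print(c,k)
    for l in ["level_mid","board_mid","foot_knob","spice_jar","spotted_mug","black_pot"]:
        try: print(l,[(b["pixel"],round(b["confidence"],2)) for b in boxes_of(l,c)][:4])
        except Exception as e: print(l,e)
E
```

```text
pics
{'t': 0.0, 'joint_positions': array([ 1.45920239,  0.50182397, -0.42676725,  1.55142555,  0.22080093,
        1.13828078, -0.21027176]), 'qvel': array([-0.00044059,  0.00061774, -0.00045852, -0.00030163,  0.00134525,
       -0.00153914, -0.00115167]), 'tau': array([ 1.27824782e-05, -5.66591656e+01, -5.81601396e+00, -2.79109490e+01,
       -6.85356092e-02,  3.06795328e-02,  1.86503075e-04]), 'tool_pos': array([ 237.64870923, -604.26826249,  225.7013666 ]), 'tool_rot': array([-9.30771539e-04,  9.82486710e-01,  1.86330286e-01, -1.48633960e-04]), 'force': array([-0.80483201, -0.35489211,  1.04355606]), 'ft_torque': array([ 0.00218113, -0.0493912 , -0.03412299]), 'opening': 0.9974362817600281}
scene {'intrinsics': array([[474.34916658,   0.        , 246.91809144],
       [  0.        , 474.34916658, 185.61748231],
       [  0.        ,   0.        ,   1.        ]]), 'pose': array([[-7.96347094e-01,  2.81444180e-01, -5.35369479e-01,
        -2.05665999e+02],
       [-6.04727521e-01, -3.87549599e-01,  6.95780090e-01,
         9.70961538e+02],
       [-1.16589701e-02,  8.77835111e-01,  
[... 1031 characters left out ...]
potted_mug [([283.7, 147.5], 0.87), ([274.7, 211.1], 0.32)]
black_pot [([221.1, 294.1], 0.77)]
wrist {'intrinsics': array([[317.53860033,   0.        , 253.9985143 ],
       [  0.        , 317.53860033, 186.69475342],
       [  0.        ,   0.        ,   1.        ]]), 'pose': array([[ 3.66142563e-01,  9.01911159e-01,  2.29119804e-01,
         2.99870493e+02],
       [-9.30558678e-01,  3.54980080e-01,  8.97200646e-02,
        -5.80807534e+02],
       [-4.13438892e-04, -2.46059756e-01,  9.69254572e-01,
         3.84430048e+02],
       [ 0.00000000e+00,  0.00000000e+00,  0.00000000e+00,
         1.00000000e+00]])}
level_mid []
board_mid []
foot_knob []
spice_jar []
spotted_mug []
black_pot []
```

View pics/scene0.png

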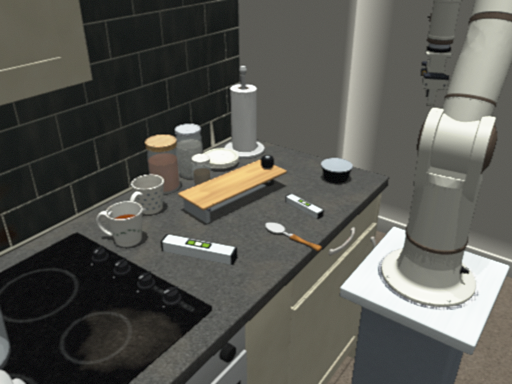

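View pics/side0.png

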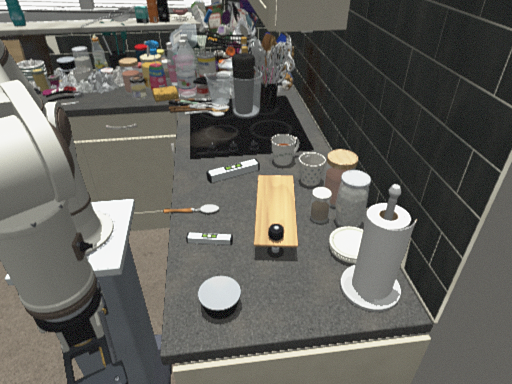

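```bash
cat > h.py <<'E'
from station import *
import numpy as np, cv2
def ray(c,px,cal=None):
    k=cal or calibration(c); K=k["intrinsics"];P=k["pose"]
    d=np.array([(px[0]-K[0,2])/K[0,0],-(px[1]-K[1,2])/K[1,1],-1.0])
    d=P[:3,:3]@d
    return P[:3,3],d/np.linalg.norm(d)
def onz(c,px,z,cal=None):
    o,d=ray(c,px,cal); return o+d*(z-o[2])/d[2]
def proj(c,X,cal=None):
    k=cal or calibration(c);K=k["intrinsics"];P=k["pose"]
    q=P[:3,:3].T@(np.array(X)-P[:3,3]); return K[0,0]*q[0]/-q[2]+K[0,2], K[1,1]*(-q[1])/-q[2]+K[1,2]
def tri(a,pa,b,pb):
    o,d=ray(a,pa);p,e=ray(b,pb)
    A=np.stack([d,-e],1);s=np.linalg.lstsq(A,p-o,rcond=None)[0]
    x,y=o+d*s[0],p+e*s[1]; return (x+y)/2,np.linalg.norm(x-y)
def crop(im,r,c,f,name):
    cv2.imwrite(name,cv2.resize(im[r[0]:r[1],c[0]:c[1],::-1],None,fx=f,fy=f,interpolation=cv2.INTER_CUBIC))
E
python3 - <<'E'
from h import *
a=cv2.imread("pics/scene0.png")[:,:,::-1];b=cv2.imread("pics/side0.png")[:,:,::-1]
crop(a,(140,270),(150,300),5,"pics/sc1.png")
crop(b,(150,260),(195,310),6,"pics/si1.png")
for n,pa,pb in [("level",(199,248),(233,170)),("knob",(267,161),(276,232))]:
    print(n,tri("scene",pa,"side",pb))
for c in ["scene","side"]:
    capture(c)
    for l in ["level_mid","board_mid","foot_knob"]:
        for r in cut_out(l,c):
            cnt=max(cv2.findContours(r["region"].astype('uint8'),0,2)[0],key=cv2.contourArea)
            print(c,l,r["pixel"],round(r["confidence"],2),cv2.minAreaRect(cnt),cv2.approxPolyDP(cnt,3,True)[:,0].tolist())
E
```

```text
level (array([498.57496892, 259.88788446,  18.33758457]), np.float64(1.5389313390110206))
knob (array([ 582.45033086, -162.08866868,   77.94260184]), np.float64(1.4990224619684722))
scene level_mid [197.3, 248.1] 0.76 ((197.90013122558594, 249.01925659179688), (75.87887573242188, 16.99626350402832), 10.885527610778809) [[161, 240], [162, 249], [228, 263], [235, 257], [234, 249], [169, 235]]
scene level_mid [301.6, 207.7] 0.71 ((303.4000244140625, 205.7000274658203), (41.59086608886719, 9.838698387145996), 26.56505012512207) [[285, 196], [285, 201], [317, 218], [322, 215], [319, 208], [291, 194]]
scene board_mid [228.0, 186.3] 0.87 ((232.11148071289062, 184.0419921875), (25.964069366455078, 106.82131958007812), 68.36911010742188) [[284, 170], [274, 165], [263, 168], [255, 161], [179, 195], [204, 209]]
scene board_mid [265.0, 164.7] 0.47 ((266.5, 161.5), (13.0, 13.0), 90.0) [[264, 155], [260, 165], [269, 168], [273, 160]]
scene foot_knob [265.6, 164.2] 0.45 ((266.5, 161.5), (13.0, 13.0), 90.0) [[263, 155], [261, 166], [270, 167], [272, 158]]
side level_mid [206.6, 239.2] 0.56 ((209.00225830078125, 237.95249938964844), (46.13820266723633, 10.274073600769043), 2.7263107299804688) [[186, 236], [188, 242], [232, 240], [231, 234], [189, 232]]
side level_mid [274.9, 214.8] 0.16 ((275.5, 210.5), (71.0, 43.0), 90.0) [[260, 175], [254, 243], [296, 246], [292, 175]]
side board_mid [272.6, 211.5] 0.84 ((275.5, 210.5), (73.0, 43.0), 90.0) [[259, 175], [255, 244], [297, 246], [292, 177]]
side foot_knob [275.2, 233.0] 0.56 ((275.5, 231.5), (17.0, 15.0), 90.0) [[274, 223], [268, 234], [277, 240], [283, 236], [283, 228]]
side foot_knob [275.4, 211.2] 0.25 ((275.5, 210.5), (71.0, 43.0), 90.0) [[260, 175], [254, 243], [296, 246], [292, 176]]
```

View pics/sc1.png

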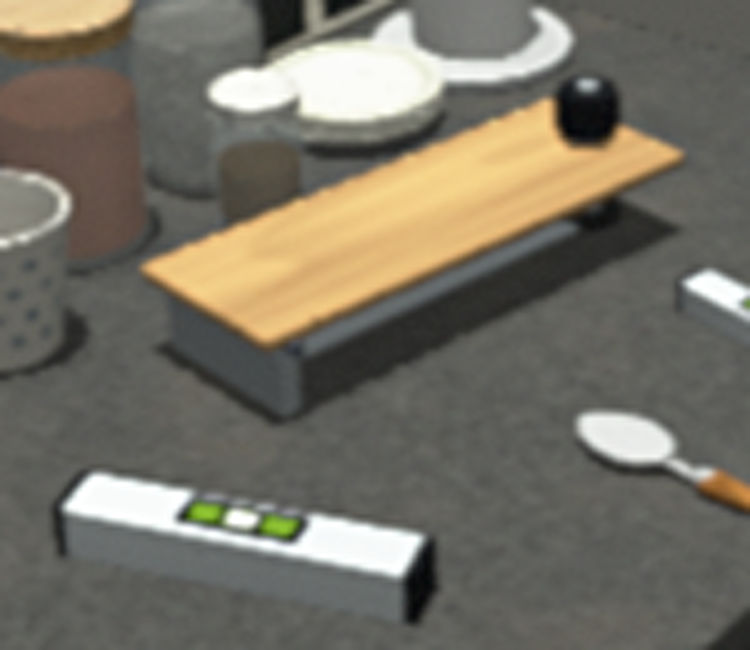

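View pics/si1.png

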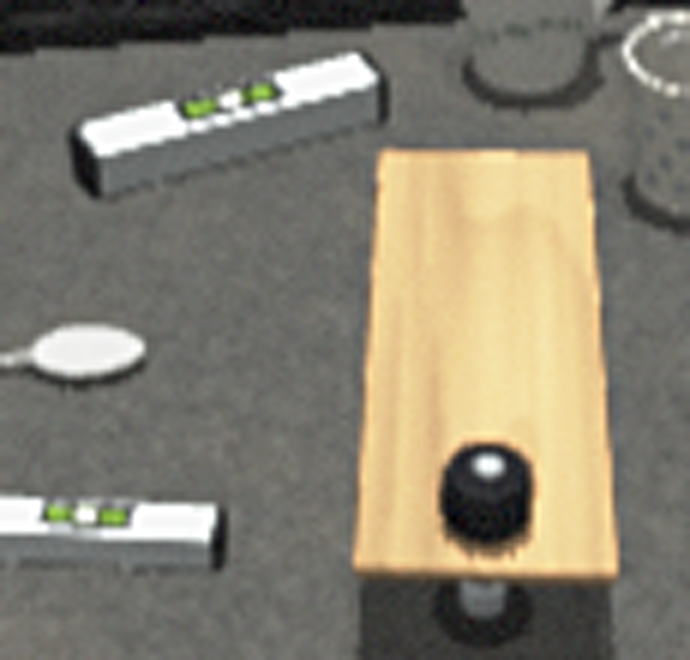

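Run:
```python
from h import *
np.set_printoptions(precision=1,suppress=True)
L1=[(167.6,234.4),(237,247.6),(231.6,255.4),(163,242.4)]
print("level scene z32");A=np.array([onz("scene",p,32) for p in L1]);print(A,A.mean(0))
L2=[(208,170.8),(255,158.8),(258.7,163.3),(211.7,175.8)]
B=np.array([onz("side",p,32) for p in L2]);print(B,B.mean(0))
print("vial",onz("scene",(198,243.7),32),onz("side",(195+228/6,150+100/6),32))
b1=[(178.6,193.6),(202.4,209.4),(287,171),(259.6,159.6)]
b2=[(293.3,175),(258,175),(254.2,245),(297.8,246.2)]
for p,q in zip(b1,b2): print(tri("scene",p,"side",q))
print("knob top", tri("scene",(150+588/5,140+85/5),"side",(195+487/6,150+463/6)))
print("spice",tri("scene",(201.5,158),"side",(321.5,193)))
```

```text
level scene z32
[[593.9 277.4  32. ]
 [410.1 215.1  32. ]
 [400.8 248.4  32. ]
 [577.3 310.   32. ]] [495.5 262.7  32. ]
[[406.9 244.8  32. ]
 [585.6 304.3  32. ]
 [594.9 270.3  32. ]
 [418.8 210.2  32. ]] [501.5 257.4  32. ]
vial [500.8 260.9  32. ] [498.5 260.2  32. ]
(array([693.3, 134. ,  58.2]), np.float64(4.149399074838279))
(array([576.8, 157.2,  55.7]), np.float64(0.48538429328477745))
(array([ 518.7, -180.8,   54. ]), np.float64(1.5151637836846323))
(array([ 637.2, -198.4,   53. ]), np.float64(3.322826438234344))
knob top (array([ 581.4, -161.4,   93.6]), np.float64(1.5836720726817173))
spice (array([744.4, -28. ,  95.8]), np.float64(0.36706538766847985))
```

```bash
python3 -m creep '[{"x":25,"y":42},{"x":25,"y":42},{"x":25,"y":42},{"x":25,"y":42},{"x":25,"y":42},{"x":25,"y":42},{"x":25,"y":42},{"x":25,"y":42},{"x":25,"y":42},{"x":25,"y":42}]'; python3 -c "
from station import *;s=get_state();print(s['joint_positions'],s['tool_rot'])"
```

```text
[ 1.45917846  0.50087652 -0.42702372  1.55038164  0.220774    1.13827509
 -0.21029473] [3.22534897e-05 9.82486504e-01 1.86333751e-01 4.22756435e-05]validation failed for argument at $[0]...
```

```bash
python3 -m creep '[{"x":25,"y":42,"z":0,"rx":0,"ry":0,"rz":0,"gripper":1},{"x":25,"y":42,"z":0,"rx":0,"ry":0,"rz":0,"gripper":1},{"x":25,"y":42,"z":0,"rx":0,"ry":0,"rz":0,"gripper":1},{"x":25,"y":42,"z":0,"rx":0,"ry":0,"rz":0,"gripper":1},{"x":25,"y":42,"z":0,"rx":0,"ry":0,"rz":0,"gripper":1},{"x":25,"y":42,"z":0,"rx":0,"ry":0,"rz":0,"gripper":1},{"x":25,"y":42,"z":0,"rx":0,"ry":0,"rz":0,"gripper":1},{"x":25,"y":42,"z":0,"rx":0,"ry":0,"rz":0,"gripper":1},{"x":25,"y":42,"z":0,"rx":0,"ry":0,"rz":0,"gripper":1},{"x":25,"y":42,"z":0,"rx":0,"ry":0,"rz":0,"gripper":1}]'; python3 -c "
from station import *;s=get_state();print(s['joint_positions'],s['tool_rot'])"
```

```text
t: 2.45
tool_pos: [488.8, -183.3, 227.1]
tool_rot: [0.0, 0.983, 0.186, 0.0]
force: [0.6, -0.3, -0.1]
opening: 1.001
[ 0.85743584  0.30126647 -0.65392989  1.86500243  0.21111331  1.04371919
 -1.07787287] [4.57167306e-04 9.82516942e-01 1.86172427e-01 2.76915733e-04]
```

```bash
python3 -m creep '[{"x":1,"y":44,"z":0,"rx":0,"ry":0,"rz":0,"gripper":1},{"x":1,"y":44,"z":0,"rx":0,"ry":0,"rz":0,"gripper":1},{"x":1,"y":44,"z":0,"rx":0,"ry":0,"rz":0,"gripper":1},{"x":1,"y":44,"z":0,"rx":0,"ry":0,"rz":0,"gripper":1},{"x":1,"y":44,"z":-10,"rx":0,"ry":0,"rz":0,"gripper":1},{"x":1,"y":44,"z":-10,"rx":0,"ry":0,"rz":-0.01,"gripper":1},{"x":1,"y":44,"z":-10,"rx":0,"ry":0,"rz":-0.01,"gripper":1},{"x":1,"y":44,"z":-10,"rx":0,"ry":0,"rz":-0.01,"gripper":1},{"x":1,"y":44,"z":-10,"rx":0,"ry":0,"rz":-0.01,"gripper":1},{"x":1,"y":44,"z":-10,"rx":0,"ry":0,"rz":-0.005,"gripper":1}]'
python3 - <<'E'
from h import *
s=get_state();print(s['joint_positions'],s['tool_rot'],s['tool_pos'])
cal=calibration("wrist");im=capture("wrist");cv2.imwrite("pics/w1.png",im[:,:,::-1])
for r in cut_out("level_mid","wrist"):
    cnt=max(cv2.findContours(r["region"].astype('uint8'),0,2)[0],key=cv2.contourArea)
    print(r["pixel"],r["confidence"],cv2.approxPolyDP(cnt,4,True)[:,0].tolist(),onz("wrist",r["pixel"],32,cal))
E
```

```text
t: 3.45
tool_pos: [498.1, 256.7, 166.4]
tool_rot: [0.0, 0.987, 0.164, 0.0]
force: [1.3, -0.0, 0.2]
opening: 1.0
[ 0.06266314  0.48281026 -0.75230528  1.8284344   0.39148157  0.98400479
 -2.09583294] [1.37046991e-04 9.86500641e-01 1.63757073e-01 2.97264007e-04] [498.09618122 256.73054658 166.43214395]
[248.7, 146.4] 0.93 [[231, 62], [232, 238], [263, 239], [267, 64]] [525.48346213 271.06305253  32.        ]
```

View pics/w1.png

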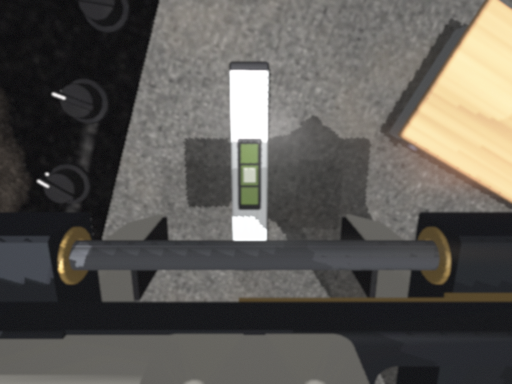

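Run:
```python
from h import *
cal=calibration("wrist")
for p in [(249.5,174),(231.5,62),(267,62),(233,215),(266.5,215),(249.3,66),(249.7,205)]: print(p,onz("wrist",p,32,cal))
R=get_state()['tool_rot'];print(2*np.arctan2(R[2],R[1]))
```

```text
(249.5, 174) [498.00046952 269.45522387  32.        ]
(231.5, 62) [586.00120548 316.67847801  32.        ]
(267, 62) [596.18958581 287.78789357  32.        ]
(233, 215) [454.25983642 271.13825363  32.        ]
(266.5, 215) [465.16220607 240.49865392  32.        ]
(249.3, 66) [588.04541672 301.11676323  32.        ]
(249.7, 205) [469.28934165 259.21429162  32.        ]
0.3397336941883254
```

Run:
```python
from h import *
s=get_state();print(s['tool_pos'],s['qvel'])
cal=calibration("wrist");im=capture("wrist");cv2.imwrite("pics/w2.png",im[:,:,::-1])
r=cut_out("level_mid","wrist")[0]
ys,xs=np.nonzero(r["region"]);print(ys.min(),ys.max())
for y in (80,100,120,200): 
    x=xs[ys==y]
    if len(x): print(y,x.min(),x.max(),onz("wrist",((x.min()+x.max())/2,y),32,cal))
g=(im[:,:,1].astype(int)-im[:,:,2]>30)[:215];yy,xx=np.nonzero(g);print(xx.mean(),(yy.min()+yy.max())/2,yy.min(),yy.max(),onz("wrist",(xx.mean(),(yy.min()+yy.max())/2),32,cal))
print(get_state()['tool_pos'])
```

```text
[495.28881848 263.32584081 166.30619698] [ 0.07494914 -0.03537979  0.04528917  0.02507654  0.00112966  0.03565941
  0.07903652]
60 239
80 240 277 [579.84979309 289.73345636  32.        ]
100 240 277 [563.96548174 284.05611106  32.        ]
120 241 276 [547.59959392 278.20664146  32.        ]
200 241 273 [476.37230529 254.27590233  32.        ]
463.1609768681744 101.5 0 203 [623.09877835 112.87284305  32.        ]
[497.1196067  256.7688819  166.41976765]
```

```bash
python3 -m creep '[{"x":1,"y":2,"z":-10,"rx":0,"ry":0,"rz":-0.003,"gripper":1},{"x":1,"y":2,"z":-20,"rx":0,"ry":0,"rz":-0.003,"gripper":1},{"x":0,"y":0,"z":-30,"rx":0,"ry":0,"rz":0,"gripper":1},{"x":0,"y":0,"z":-30,"rx":0,"ry":0,"rz":0,"gripper":1},{"x":0,"y":0,"z":-30,"rx":0,"ry":0,"rz":0,"gripper":1},{"x":0,"y":0,"z":-20,"rx":0,"ry":0,"rz":0,"gripper":1},{"x":0,"y":0,"z":-12,"rx":0,"ry":0,"rz":0,"gripper":1},{"x":0,"y":0,"z":-6,"rx":0,"ry":0,"rz":0,"gripper":1},{"x":0,"y":0,"z":0,"rx":0,"ry":0,"rz":0,"gripper":1},{"x":0,"y":0,"z":0,"rx":0,"ry":0,"rz":0,"gripper":1}]'
python3 -m creep '[{"x":0,"y":0,"z":0,"rx":0,"ry":0,"rz":0,"gripper":-1},{"x":0,"y":0,"z":0,"rx":0,"ry":0,"rz":0,"gripper":-1},{"x":0,"y":0,"z":0,"rx":0,"ry":0,"rz":0,"gripper":-1},{"x":0,"y":0,"z":0,"rx":0,"ry":0,"rz":0,"gripper":-1},{"x":0,"y":0,"z":0,"rx":0,"ry":0,"rz":0,"gripper":-1},{"x":0,"y":0,"z":0,"rx":0,"ry":0,"rz":0,"gripper":-1},{"x":0,"y":0,"z":0,"rx":0,"ry":0,"rz":0,"gripper":-1},{"x":0,"y":0,"z":0,"rx":0,"ry":0,"rz":0,"gripper":-1},{"x":0,"y":0,"z":0,"rx":0,"ry":0,"rz":0,"gripper":-1},{"x":0,"y":0,"z":0,"rx":0,"ry":0,"rz":0,"gripper":-1}]'
```

```text
t: 4.65
tool_pos: [500.8, 259.3, 9.6]
tool_rot: [-0.0, 0.987, 0.161, 0.001]
force: [0.3, 0.1, 0.5]
opening: 1.002
t: 5.65
tool_pos: [499.9, 259.5, 8.7]
tool_rot: [-0.0, 0.987, 0.161, 0.0]
force: [-1.5, 0.3, -0.3]
opening: 0.368
```

```bash
python3 -m creep '[{"x":0,"y":0,"z":20,"rx":0,"ry":0,"rz":0,"gripper":-1},{"x":0,"y":0,"z":40,"rx":0,"ry":0,"rz":0,"gripper":-1},{"x":0,"y":0,"z":40,"rx":0,"ry":0,"rz":0,"gripper":-1},{"x":11,"y":-24,"z":15,"rx":0,"ry":0,"rz":0.07,"gripper":-1},{"x":11,"y":-24,"z":0,"rx":0,"ry":0,"rz":0.11,"gripper":-1},{"x":11,"y":-24,"z":0,"rx":0,"ry":0,"rz":0.12,"gripper":-1},{"x":11,"y":-24,"z":0,"rx":0,"ry":0,"rz":0.12,"gripper":-1},{"x":11,"y":-24,"z":0,"rx":0,"ry":0,"rz":0.12,"gripper":-1},{"x":11,"y":-24,"z":0,"rx":0,"ry":0,"rz":0.12,"gripper":-1},{"x":11,"y":-24,"z":0,"rx":0,"ry":0,"rz":0.11,"gripper":-1}]'
python3 -m creep '[{"x":11,"y":-24,"z":0,"rx":0,"ry":0,"rz":0.11,"gripper":-1},{"x":10,"y":-22,"z":0,"rx":0,"ry":0,"rz":0.1,"gripper":-1},{"x":10,"y":-18,"z":0,"rx":0,"ry":0,"rz":0.07,"gripper":-1},{"x":5,"y":-10,"z":0,"rx":0,"ry":0,"rz":0.03,"gripper":-1},{"x":0,"y":0,"z":-10,"rx":0,"ry":0,"rz":0,"gripper":-1},{"x":0,"y":0,"z":-15,"rx":0,"ry":0,"rz":0,"gripper":-1},{"x":0,"y":0,"z":0,"rx":0,"ry":0,"rz":0,"gripper":-1},{"x":0,"y":0,"z":0,"rx":0,"ry":0,"rz":0,"gripper":-1},{"x":0,"y":0,"z":0,"rx":0,"ry":0,"rz":0,"gripper":-1},{"x":0,"y":0,"z":0,"rx":0,"ry":0,"rz":0,"gripper":-1}]'
python3 - <<'E'
from h import *
R=get_state()['tool_rot'];print(2*np.arctan2(R[2],R[1]),get_state()['tool_pos'])
for c in ["scene","side","wrist"]:
    im=capture(c);cv2.imwrite(f"pics/{c}3.png",im[:,:,::-1])
a=cv2.imread("pics/side3.png")[:,:,::-1];crop(a,(120,270),(195,345),4,"pics/s3.png")
E
```

```text
t: 6.65
tool_pos: [576.8, 89.4, 123.2]
tool_rot: [0.0, 0.853, 0.522, -0.001]
force: [0.4, 0.1, -2.3]
opening: 0.369
t: 7.65
tool_pos: [613.2, 17.8, 99.2]
tool_rot: [0.0, 0.763, 0.646, 0.0]
force: [-0.3, 0.3, -1.6]
opening: 0.367
1.4046685660989404 [613.23840612  17.84389382  99.23214615]
```

View pics/s3.png

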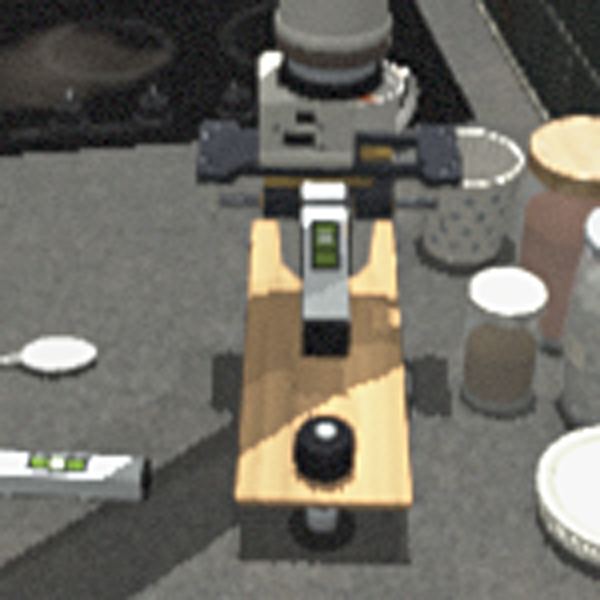

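View pics/wrist3.png

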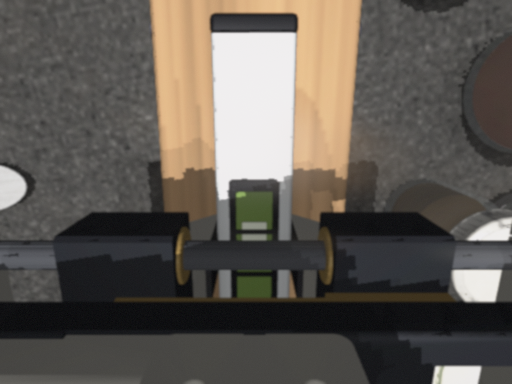

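```bash
python3 -m creep '[{"x":0,"y":0,"z":-8,"rx":0,"ry":0,"rz":0,"gripper":-1},{"x":0,"y":0,"z":-8,"rx":0,"ry":0,"rz":0,"gripper":-1},{"x":0,"y":0,"z":-5,"rx":0,"ry":0,"rz":0,"gripper":-1},{"x":0,"y":0,"z":-3,"rx":0,"ry":0,"rz":0,"gripper":-1},{"x":0,"y":0,"z":-2,"rx":0,"ry":0,"rz":0,"gripper":-1},{"x":0,"y":0,"z":-1,"rx":0,"ry":0,"rz":0,"gripper":-1},{"x":0,"y":0,"z":-1,"rx":0,"ry":0,"rz":0,"gripper":-1},{"x":0,"y":0,"z":0,"rx":0,"ry":0,"rz":0,"gripper":-1},{"x":0,"y":0,"z":0,"rx":0,"ry":0,"rz":0,"gripper":-1},{"x":0,"y":0,"z":0,"rx":0,"ry":0,"rz":0,"gripper":-1}]'
```

```text
t: 8.8
tool_pos: [613.1, 17.1, 70.9]
tool_rot: [0.0, 0.764, 0.646, 0.0]
force: [0.3, -0.7, -1.7]
opening: 0.37
```

```bash
python3 -m creep '[{"x":0,"y":0,"z":-1,"rx":0,"ry":0,"rz":0,"gripper":-1},{"x":0,"y":0,"z":-1,"rx":0,"ry":0,"rz":0,"gripper":-1},{"x":0,"y":0,"z":-1,"rx":0,"ry":0,"rz":0,"gripper":-1},{"x":0,"y":0,"z":0,"rx":0,"ry":0,"rz":0,"gripper":-1},{"x":0,"y":0,"z":0,"rx":0,"ry":0,"rz":0,"gripper":-1},{"x":0,"y":0,"z":0,"rx":0,"ry":0,"rz":0,"gripper":-1},{"x":0,"y":0,"z":0,"rx":0,"ry":0,"rz":0,"gripper":-1},{"x":0,"y":0,"z":0,"rx":0,"ry":0,"rz":0,"gripper":-1},{"x":0,"y":0,"z":0,"rx":0,"ry":0,"rz":0,"gripper":-1},{"x":0,"y":0,"z":0,"rx":0,"ry":0,"rz":0,"gripper":-1}]'
```

```text
t: 9.8
tool_pos: [613.1, 17.0, 67.8]
tool_rot: [0.0, 0.764, 0.646, -0.0]
force: [-1.5, -2.8, 3.4]
opening: 0.367
```

```bash
python3 -m creep '[{"x":0,"y":0,"z":0,"rx":0,"ry":0,"rz":0,"gripper":1},{"x":0,"y":0,"z":0,"rx":0,"ry":0,"rz":0,"gripper":1},{"x":0,"y":0,"z":0,"rx":0,"ry":0,"rz":0,"gripper":1},{"x":0,"y":0,"z":0,"rx":0,"ry":0,"rz":0,"gripper":1},{"x":0,"y":0,"z":10,"rx":0,"ry":0,"rz":0,"gripper":1},{"x":0,"y":0,"z":20,"rx":0,"ry":0,"rz":0,"gripper":1},{"x":0,"y":0,"z":20,"rx":0,"ry":0,"rz":0,"gripper":1},{"x":-3,"y":-20,"z":0,"rx":0,"ry":0,"rz":0,"gripper":-1},{"x":-4,"y":-20,"z":0,"rx":0,"ry":0,"rz":0,"gripper":-1},{"x":-3,"y":-19,"z":0,"rx":0,"ry":0,"rz":0,"gripper":-1}]'
python3 -m creep '[{"x":0,"y":0,"z":0,"rx":0,"ry":0,"rz":0,"gripper":-1},{"x":0,"y":0,"z":0,"rx":0,"ry":0,"rz":0,"gripper":-1},{"x":0,"y":0,"z":-5,"rx":0,"ry":0,"rz":0,"gripper":-1},{"x":0,"y":0,"z":-5,"rx":0,"ry":0,"rz":0,"gripper":-1},{"x":0,"y":0,"z":-5,"rx":0,"ry":0,"rz":0,"gripper":-1},{"x":0,"y":0,"z":-4,"rx":0,"ry":0,"rz":0,"gripper":-1},{"x":0,"y":0,"z":-2,"rx":0,"ry":0,"rz":0,"gripper":-1},{"x":0,"y":0,"z":-2,"rx":0,"ry":0,"rz":0,"gripper":-1},{"x":0,"y":0,"z":0,"rx":0,"ry":0,"rz":0,"gripper":-1},{"x":0,"y":0,"z":0,"rx":0,"ry":0,"rz":0,"gripper":-1}]'
python3 - <<'E'
from h import *
for c in ["side","wrist"]:
    im=capture(c);cv2.imwrite(f"pics/{c}4.png",im[:,:,::-1])
a=cv2.imread("pics/side4.png")[:,:,::-1];crop(a,(120,270),(195,345),4,"pics/s4.png")
E
```

```text
t: 10.8
tool_pos: [603.7, -42.4, 120.0]
tool_rot: [0.001, 0.763, 0.646, 0.001]
force: [0.7, -0.5, 0.7]
opening: 0.766
t: 11.8
tool_pos: [603.1, -41.8, 94.8]
tool_rot: [0.0, 0.764, 0.646, 0.0]
force: [-0.7, -0.3, 0.9]
opening: 0.006
```

View pics/s4.png

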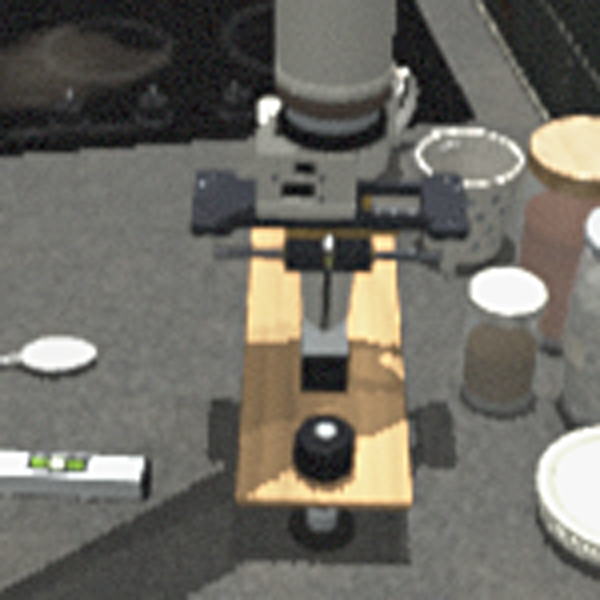

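View pics/wrist4.png

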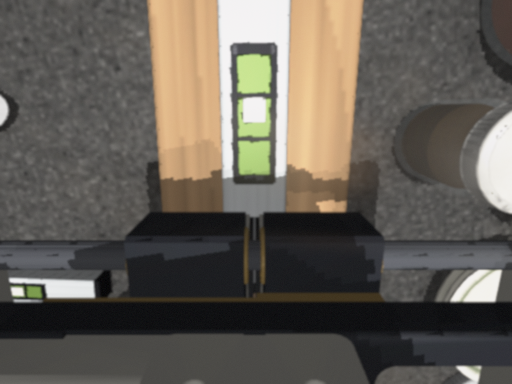

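```bash
python3 -m creep '[{"x":0,"y":0,"z":-1,"rx":0,"ry":0,"rz":0,"gripper":-1},{"x":0,"y":0,"z":-1,"rx":0,"ry":0,"rz":0,"gripper":-1},{"x":0,"y":0,"z":-1,"rx":0,"ry":0,"rz":0,"gripper":-1},{"x":0,"y":0,"z":-1,"rx":0,"ry":0,"rz":0,"gripper":-1},{"x":0,"y":0,"z":0,"rx":0,"ry":0,"rz":0,"gripper":-1},{"x":0,"y":0,"z":0,"rx":0,"ry":0,"rz":0,"gripper":-1},{"x":0,"y":0,"z":0,"rx":0,"ry":0,"rz":0,"gripper":-1},{"x":0,"y":0,"z":0,"rx":0,"ry":0,"rz":0,"gripper":-1},{"x":0,"y":0,"z":0,"rx":0,"ry":0,"rz":0,"gripper":-1},{"x":0,"y":0,"z":0,"rx":0,"ry":0,"rz":0,"gripper":-1}]'
```

```text
t: 12.9
tool_pos: [603.0, -42.0, 90.8]
tool_rot: [0.0, 0.764, 0.646, -0.0]
force: [-1.0, -0.8, 2.8]
opening: 0.005
```

```bash
python3 -m creep '[{"x":0,"y":0,"z":-1,"rx":0,"ry":0,"rz":0,"gripper":-1},{"x":0,"y":0,"z":-1,"rx":0,"ry":0,"rz":0,"gripper":-1},{"x":0,"y":0,"z":-0.5,"rx":0,"ry":0,"rz":0,"gripper":-1},{"x":0,"y":0,"z":0,"rx":0,"ry":0,"rz":0,"gripper":-1},{"x":0,"y":0,"z":0,"rx":0,"ry":0,"rz":0,"gripper":-1},{"x":0,"y":0,"z":0,"rx":0,"ry":0,"rz":0,"gripper":-1},{"x":0,"y":0,"z":0,"rx":0,"ry":0,"rz":0,"gripper":-1},{"x":0,"y":0,"z":0,"rx":0,"ry":0,"rz":0,"gripper":-1},{"x":0,"y":0,"z":0,"rx":0,"ry":0,"rz":0,"gripper":-1},{"x":0,"y":0,"z":0,"rx":0,"ry":0,"rz":0,"gripper":-1}]'
python3 - <<'E'
from h import *
im=capture("wrist");cv2.imwrite("pics/w5.png",im[:,:,::-1]);crop(im,(20,220),(180,330),4,"pics/w5c.png")
print(get_state()["force"])
E
```

```text
t: 13.9
tool_pos: [603.0, -42.5, 88.4]
tool_rot: [0.0, 0.764, 0.646, -0.0]
force: [-3.0, -2.0, 5.1]
opening: 0.002
[-2.29433577 -3.59675012  5.12769803]
```

View pics/w5c.png

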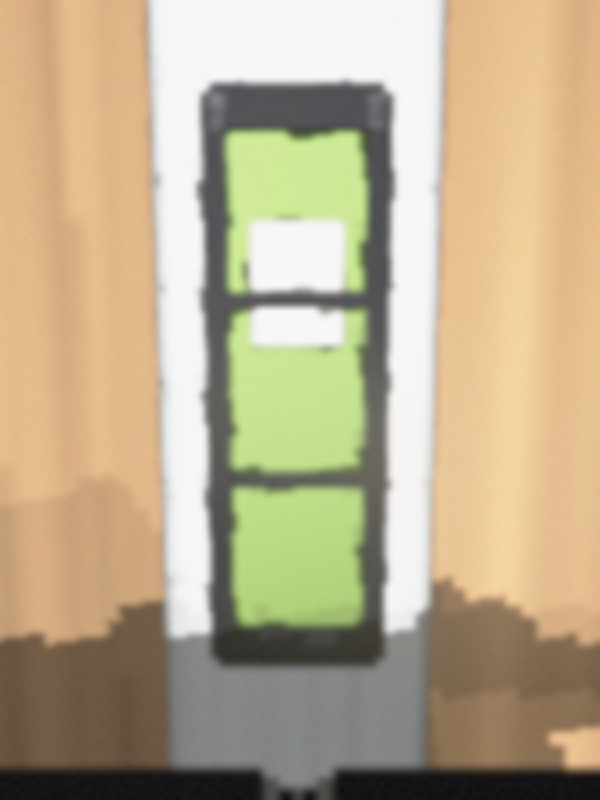

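```bash
python3 -m creep '[{"x":0,"y":0,"z":-0.7,"rx":0,"ry":0,"rz":0,"gripper":-1},{"x":0,"y":0,"z":-0.5,"rx":0,"ry":0,"rz":0,"gripper":-1},{"x":0,"y":0,"z":0,"rx":0,"ry":0,"rz":0,"gripper":-1},{"x":0,"y":0,"z":0,"rx":0,"ry":0,"rz":0,"gripper":-1},{"x":0,"y":0,"z":0,"rx":0,"ry":0,"rz":0,"gripper":-1},{"x":0,"y":0,"z":0,"rx":0,"ry":0,"rz":0,"gripper":-1},{"x":0,"y":0,"z":0,"rx":0,"ry":0,"rz":0,"gripper":-1},{"x":0,"y":0,"z":0,"rx":0,"ry":0,"rz":0,"gripper":-1},{"x":0,"y":0,"z":0,"rx":0,"ry":0,"rz":0,"gripper":-1},{"x":0,"y":0,"z":0,"rx":0,"ry":0,"rz":0,"gripper":-1}]'
python3 - <<'E'
from h import *
im=capture("wrist");cv2.imwrite("pics/w6.png",im[:,:,::-1]);crop(im,(20,220),(180,330),4,"pics/w6c.png")
print(get_state()["force"])
E
```

```text
t: 14.95
tool_pos: [603.0, -42.5, 88.1]
tool_rot: [0.001, 0.764, 0.645, -0.001]
force: [-4.9, -2.7, 12.1]
opening: 0.008
[-4.95529971 -2.94042344 11.86080448]
```

View pics/w6c.png

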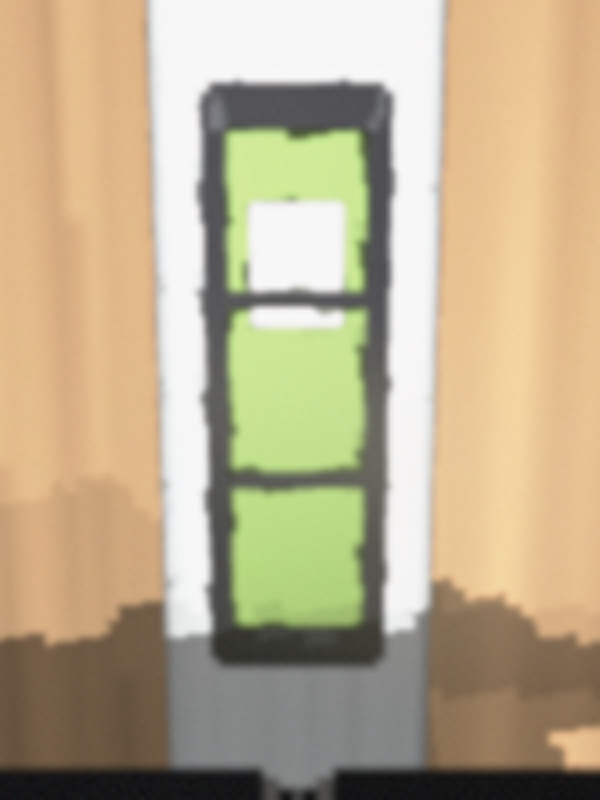

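```bash
python3 -m creep '[{"x":0,"y":0,"z":10,"rx":0,"ry":0,"rz":0,"gripper":-1},{"x":0,"y":0,"z":28,"rx":0,"ry":0,"rz":0,"gripper":0.25},{"x":-4,"y":-24,"z":0,"rx":0,"ry":0,"rz":0.1,"gripper":0.25},{"x":-4,"y":-24,"z":0,"rx":0,"ry":0,"rz":0.1,"gripper":0.25},{"x":-4,"y":-24,"z":0,"rx":0,"ry":0,"rz":0.1,"gripper":0.25},{"x":-4,"y":-24,"z":0,"rx":0,"ry":0,"rz":0.1,"gripper":0.25},{"x":-4,"y":-22,"z":0,"rx":0,"ry":0,"rz":0.1,"gripper":0.25},{"x":-1,"y":0,"z":0,"rx":0,"ry":0,"rz":0,"gripper":0.25},{"x":0,"y":0,"z":0,"rx":0,"ry":0,"rz":0,"gripper":0.25},{"x":0,"y":0,"z":0,"rx":0,"ry":0,"rz":0,"gripper":0.25}]'
python3 - <<'E'
from h import *
s=get_state();print(s["joint_positions"],s["tool_pos"])
im=capture("side");crop(im,(150,270),(195,345),5,"pics/s7.png")
im=capture("scene");crop(im,(100,230),(190,340),5,"pics/sc7.png")
E
```

```text
t: 16.0
tool_pos: [582.3, -158.0, 125.3]
tool_rot: [-0.0, 0.58, 0.815, 0.001]
force: [-0.4, 0.8, 0.5]
opening: 0.621
[ 0.94093166  0.74799507 -1.03183211  1.74402909  0.72166729  1.08020714
 -0.00452329] [ 582.31616176 -158.04344104  125.29488588]
```

View pics/s7.png

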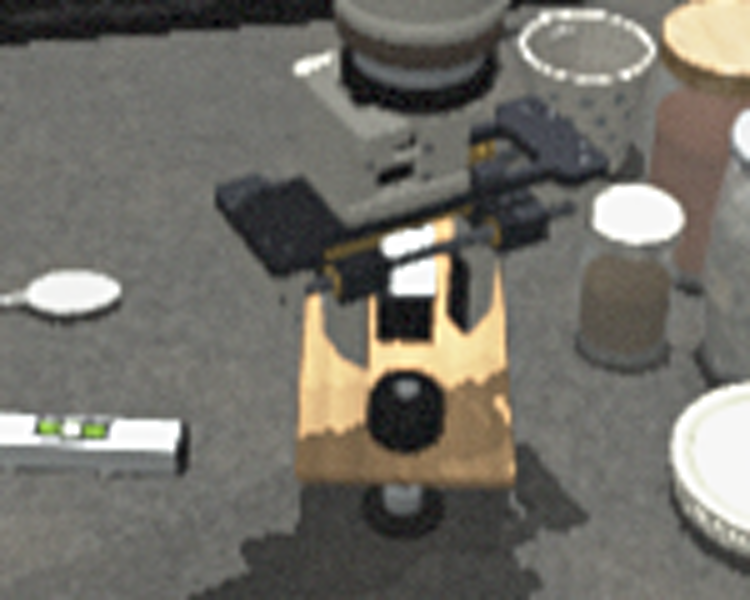

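View pics/sc7.png

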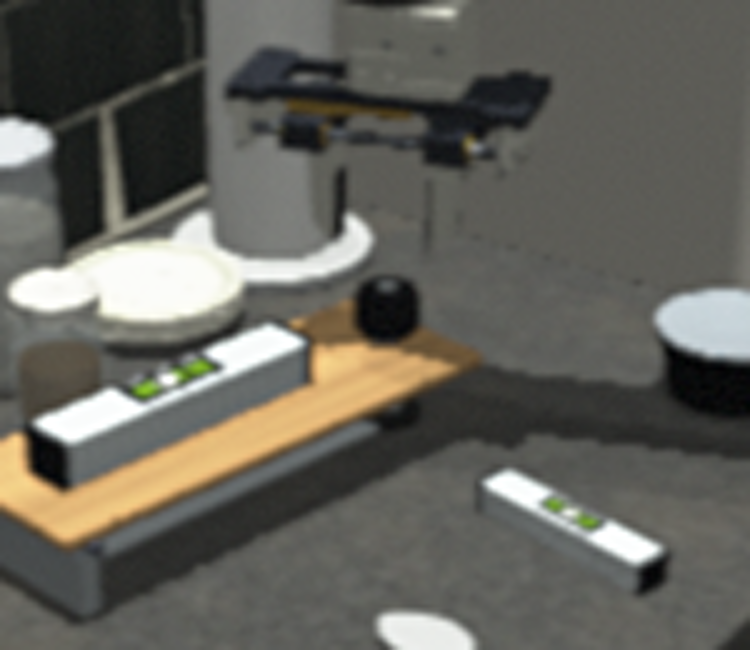

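```bash
python3 -m creep '[{"x":0,"y":-2,"z":-10,"rx":0,"ry":0,"rz":0,"gripper":0.25},{"x":0,"y":-1,"z":-12,"rx":0,"ry":0,"rz":0,"gripper":0.25},{"x":0,"y":0,"z":-12,"rx":0,"ry":0,"rz":0,"gripper":0.25},{"x":0,"y":0,"z":-12,"rx":0,"ry":0,"rz":0,"gripper":0.25},{"x":0,"y":0,"z":-8,"rx":0,"ry":0,"rz":0,"gripper":0.25},{"x":0,"y":0,"z":-3,"rx":0,"ry":0,"rz":0,"gripper":0.25},{"x":0,"y":0,"z":0,"rx":0,"ry":0,"rz":0,"gripper":0.25},{"x":0,"y":0,"z":0,"rx":0,"ry":0,"rz":0,"gripper":-1},{"x":0,"y":0,"z":0,"rx":0,"ry":0,"rz":0,"gripper":-1},{"x":0,"y":0,"z":0,"rx":0,"ry":0,"rz":0,"gripper":-1}]'
```

```text
t: 17.1
tool_pos: [583.4, -162.5, 68.8]
tool_rot: [0.001, 0.58, 0.815, 0.001]
force: [0.2, -0.0, -3.7]
opening: 0.429
```

```bash
python3 -m creep '[{"x":0,"y":0,"z":0,"rx":0,"ry":0,"rz":0,"gripper":-1},{"x":0,"y":0,"z":0,"rx":0,"ry":0,"rz":-0.12,"gripper":-1},{"x":0,"y":0,"z":0,"rx":0,"ry":0,"rz":-0.13,"gripper":-1},{"x":0,"y":0,"z":0,"rx":0,"ry":0,"rz":-0.14,"gripper":-1},{"x":0,"y":0,"z":0,"rx":0,"ry":0,"rz":-0.14,"gripper":-1},{"x":0,"y":0,"z":0,"rx":0,"ry":0,"rz":-0.14,"gripper":-1},{"x":0,"y":0,"z":0,"rx":0,"ry":0,"rz":-0.14,"gripper":-1},{"x":0,"y":0,"z":0,"rx":0,"ry":0,"rz":-0.13,"gripper":-1},{"x":0,"y":0,"z":0,"rx":0,"ry":0,"rz":-0.13,"gripper":-1},{"x":0,"y":0,"z":0,"rx":0,"ry":0,"rz":-0.1,"gripper":-1}]'
python3 -m creep '[{"x":0,"y":0,"z":0,"rx":0,"ry":0,"rz":0,"gripper":-1},{"x":0,"y":0,"z":0,"rx":0,"ry":0,"rz":0,"gripper":-1},{"x":0,"y":0,"z":0,"rx":0,"ry":0,"rz":0,"gripper":-1},{"x":0,"y":0,"z":0,"rx":0,"ry":0,"rz":0,"gripper":0.25},{"x":0,"y":0,"z":0,"rx":0,"ry":0,"rz":0,"gripper":0.25},{"x":0,"y":0,"z":0,"rx":0,"ry":0,"rz":0,"gripper":0.25},{"x":0,"y":0,"z":0,"rx":0,"ry":0,"rz":0,"gripper":0.25},{"x":0,"y":0,"z":10,"rx":0,"ry":0,"rz":0,"gripper":0.25},{"x":0,"y":0,"z":22,"rx":0,"ry":0,"rz":0,"gripper":0.25},{"x":0,"y":0,"z":25,"rx":0,"ry":0,"rz":0,"gripper":0.25}]'
```

```text
t: 18.1
tool_pos: [581.3, -161.1, 73.3]
tool_rot: [0.001, 0.934, 0.358, -0.001]
force: [-18.2, 4.0, 42.8]
opening: 0.428
t: 19.1
tool_pos: [581.3, -162.6, 125.2]
tool_rot: [-0.001, 0.933, 0.359, -0.001]
force: [-0.4, 0.1, 0.2]
opening: 0.627
```

```bash
python3 -m creep '[{"x":4,"y":24,"z":0,"rx":0,"ry":0,"rz":0.13,"gripper":-1},{"x":4,"y":24,"z":0,"rx":0,"ry":0,"rz":0.14,"gripper":-1},{"x":5,"y":24,"z":0,"rx":0,"ry":0,"rz":0.14,"gripper":-1},{"x":4,"y":24,"z":0,"rx":0,"ry":0,"rz":0.14,"gripper":-1},{"x":4,"y":24,"z":-8,"rx":0,"ry":0,"rz":0.12,"gripper":-1},{"x":0,"y":0,"z":-10,"rx":0,"ry":0,"rz":0,"gripper":-1},{"x":0,"y":0,"z":-6,"rx":0,"ry":0,"rz":0,"gripper":-1},{"x":0,"y":0,"z":-3,"rx":0,"ry":0,"rz":0,"gripper":-1},{"x":0,"y":0,"z":-1,"rx":0,"ry":0,"rz":0,"gripper":-1},{"x":0,"y":0,"z":0,"rx":0,"ry":0,"rz":0,"gripper":-1}]'
python3 -m creep '[{"x":0,"y":0,"z":-1,"rx":0,"ry":0,"rz":0,"gripper":-1},{"x":0,"y":0,"z":-1,"rx":0,"ry":0,"rz":0,"gripper":-1},{"x":0,"y":0,"z":-1,"rx":0,"ry":0,"rz":0,"gripper":-1},{"x":0,"y":0,"z":-1,"rx":0,"ry":0,"rz":0,"gripper":-1},{"x":0,"y":0,"z":-0.5,"rx":0,"ry":0,"rz":0,"gripper":-1},{"x":0,"y":0,"z":0,"rx":0,"ry":0,"rz":0,"gripper":-1},{"x":0,"y":0,"z":0,"rx":0,"ry":0,"rz":0,"gripper":-1},{"x":0,"y":0,"z":0,"rx":0,"ry":0,"rz":0,"gripper":-1},{"x":0,"y":0,"z":0,"rx":0,"ry":0,"rz":0,"gripper":-1},{"x":0,"y":0,"z":0,"rx":0,"ry":0,"rz":0,"gripper":-1}]'
```

```text
t: 20.1
tool_pos: [602.9, -44.1, 97.0]
tool_rot: [0.0, 0.764, 0.645, -0.0]
force: [-0.0, 0.4, -0.5]
opening: 0.011
t: 21.1
tool_pos: [603.3, -42.9, 92.7]
tool_rot: [0.0, 0.764, 0.646, 0.0]
force: [1.0, -3.3, 3.8]
opening: 0.006
```

```bash
python3 -m creep '[{"x":0,"y":0,"z":-0.6,"rx":0,"ry":0,"rz":0,"gripper":-1},{"x":0,"y":0,"z":-0.4,"rx":0,"ry":0,"rz":0,"gripper":-1},{"x":0,"y":0,"z":0,"rx":0,"ry":0,"rz":0,"gripper":-1},{"x":0,"y":0,"z":0,"rx":0,"ry":0,"rz":0,"gripper":-1},{"x":0,"y":0,"z":0,"rx":0,"ry":0,"rz":0,"gripper":-1},{"x":0,"y":0,"z":0,"rx":0,"ry":0,"rz":0,"gripper":-1},{"x":0,"y":0,"z":0,"rx":0,"ry":0,"rz":0,"gripper":-1},{"x":0,"y":0,"z":0,"rx":0,"ry":0,"rz":0,"gripper":-1},{"x":0,"y":0,"z":0,"rx":0,"ry":0,"rz":0,"gripper":-1},{"x":0,"y":0,"z":0,"rx":0,"ry":0,"rz":0,"gripper":-1}]'
```

```text
t: 22.1
tool_pos: [603.3, -43.0, 92.1]
tool_rot: [0.0, 0.764, 0.646, 0.0]
force: [-1.8, -2.9, 6.5]
opening: 0.003
```

```bash
python3 -m creep '[{"x":0,"y":0,"z":-0.4,"rx":0,"ry":0,"rz":0,"gripper":-1},{"x":0,"y":0,"z":-0.3,"rx":0,"ry":0,"rz":0,"gripper":-1},{"x":0,"y":0,"z":0,"rx":0,"ry":0,"rz":0,"gripper":-1},{"x":0,"y":0,"z":0,"rx":0,"ry":0,"rz":0,"gripper":-1},{"x":0,"y":0,"z":0,"rx":0,"ry":0,"rz":0,"gripper":-1},{"x":0,"y":0,"z":0,"rx":0,"ry":0,"rz":0,"gripper":-1},{"x":0,"y":0,"z":0,"rx":0,"ry":0,"rz":0,"gripper":-1},{"x":0,"y":0,"z":0,"rx":0,"ry":0,"rz":0,"gripper":-1},{"x":0,"y":0,"z":0,"rx":0,"ry":0,"rz":0,"gripper":-1},{"x":0,"y":0,"z":0,"rx":0,"ry":0,"rz":0,"gripper":-1}]'
python3 - <<'E'
from h import *
im=capture("wrist");crop(im,(20,220),(180,330),4,"pics/w8c.png")
print(get_state()["force"])
E
```

```text
t: 23.1
tool_pos: [603.3, -43.0, 92.0]
tool_rot: [0.001, 0.764, 0.646, -0.0]
force: [-3.1, -3.3, 11.7]
opening: 0.007
[-2.77889164 -2.99143288 11.03905337]
```

View pics/w8c.png

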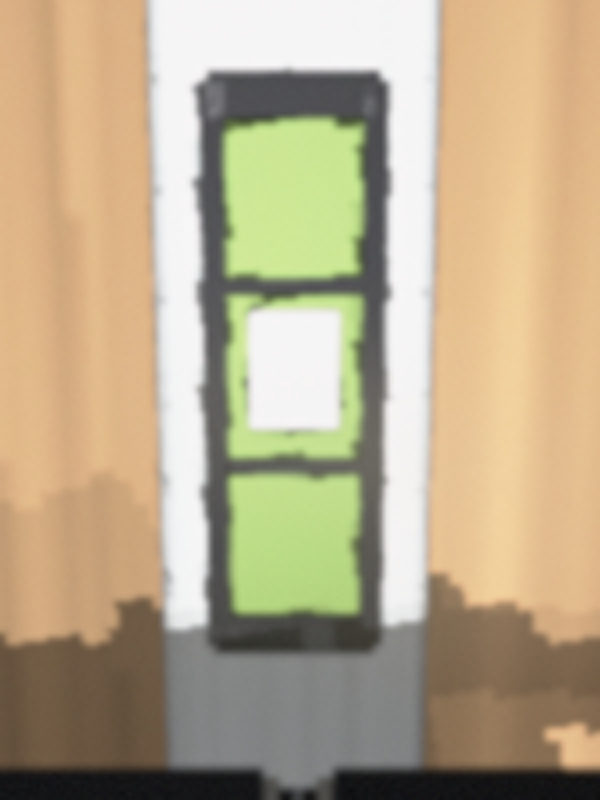

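```bash
python3 -m creep '[{"x":0,"y":0,"z":0,"rx":0,"ry":0,"rz":0,"gripper":-1},{"x":0,"y":0,"z":0,"rx":0,"ry":0,"rz":0,"gripper":-1},{"x":0,"y":0,"z":0,"rx":0,"ry":0,"rz":0,"gripper":-1},{"x":0,"y":0,"z":0,"rx":0,"ry":0,"rz":0,"gripper":-1},{"x":0,"y":0,"z":0,"rx":0,"ry":0,"rz":0,"gripper":-1},{"x":0,"y":0,"z":0,"rx":0,"ry":0,"rz":0,"gripper":-1},{"x":0,"y":0,"z":0,"rx":0,"ry":0,"rz":0,"gripper":-1},{"x":0,"y":0,"z":0,"rx":0,"ry":0,"rz":0,"gripper":-1},{"x":0,"y":0,"z":0,"rx":0,"ry":0,"rz":0,"gripper":-1},{"x":0,"y":0,"z":0,"rx":0,"ry":0,"rz":0,"gripper":-1}]'
python3 - <<'E'
from h import *
im=capture("wrist");crop(im,(20,220),(180,330),3,"pics/w9c.png")
im=capture("side");crop(im,(120,270),(175,345),4,"pics/s9.png")
print(get_state()["force"])
E
```

```text
t: 24.15
tool_pos: [603.3, -43.0, 91.9]
tool_rot: [0.001, 0.764, 0.646, -0.0]
force: [-2.5, -3.2, 11.5]
opening: 0.004
[-1.3904103  -3.03357901 12.43697134]
```

View pics/w9c.png

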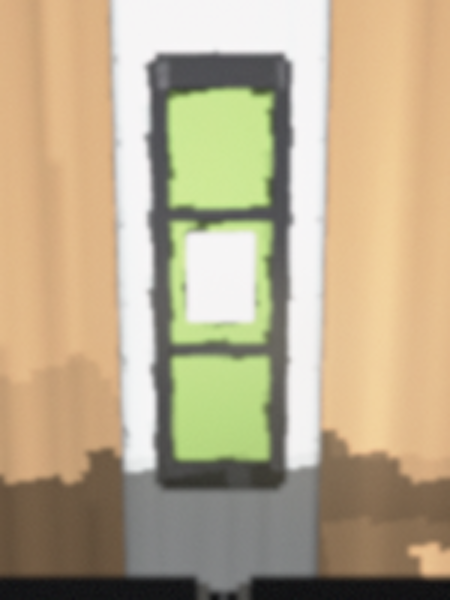

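View pics/s9.png

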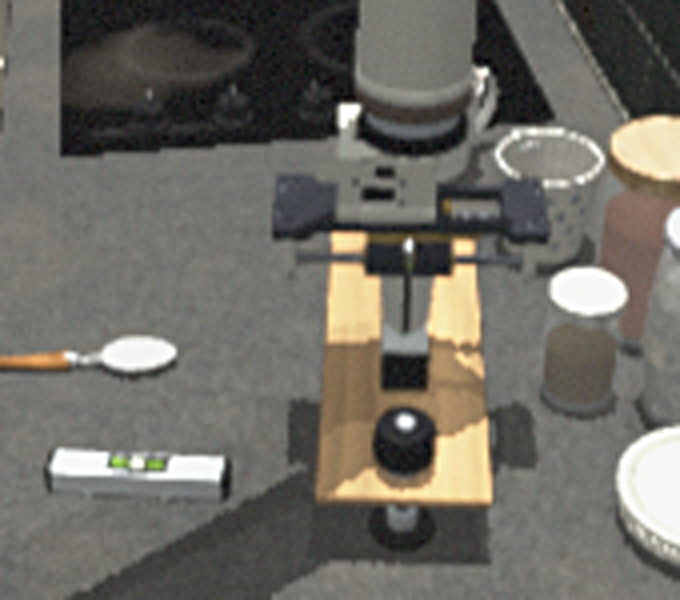

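The wrist picture shows the bubble standing still between the lines: it spans crop rows 232–324, with the lines at 214 and 350. The side picture shows the level lying along the board, with the jar and mug where they were. The press is steady at about 12 N.

```bash
python3 -c "
from station import *;print(hand_in());print(get_state()['force'],get_state()['t'])"
```

```text
the job is handed in; nothing more can be done
None
the job is handed in; nothing more can be done
```

The job is handed in at about t = 24 s of the 61 s allowed, with the fingers still pressing the level and the bubble between the lines. No verdict was reported.

- **Placing:** I gripped the larger spirit level, laid it along the board at the marked point and let go.
- **First reading:** Pressed down about 60 mm towards the foot, the bubble stood about 14 mm off centre, towards the hinge.
- **Levelling:** I turned the knob 1.17 rad clockwise, let go of it and pressed the level again.
- **Last checks:**
  - Two pictures about 1 s apart show the bubble at rest, about 0.6 mm from centre.
  - The press is about 12 N, with sideways forces of about 3 N.
  - I take the board to be down on its foot: a further 0.7 mm of push only added force, and the tool did not sink.
  - The last side picture shows the jar, and as much of the mug as the arm leaves in view, standing as before. I did not take another picture of the black bowl at the end, but the arm never went near it.

**Possible problem:** The knob rises as it turns and I did not follow it upward, so the wrist force briefly reached about 43 N upward through the fingers. That is well under the 120 N wrist limit. The 40 N limit is for the arm and the gripper's body, and I read it as not covering the fingers.

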